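# Unpack the vaccine delivery

### The arm

A 7-joint arm with a two-finger parallel gripper is mounted at the origin on the work surface. World frame = base frame: x ahead of the robot, y to its left, z up, the work surface at z = 0. Lengths are in m, angles in rad, forces in N, time in s.
With the tool pointing down it reaches from about 0.425 to 0.95 m from the base axis. Payload 4.7 kg.
Tool frame: the origin (TCP) lies between the finger pads; the fingertips stand 25 mm ahead of it and the grasp point (between the pads) lies 6 mm ahead of it; z points along the fingers, y is the line along which they close (so a half turn about z gives the same grasp; the last joint's range is limited). The gripper opens to 85 mm and grips with 20 to 120 N. Pads are 22 mm wide; open, the fingers measure 114 mm over their backs; the gripper's body (76 mm by 85 mm) begins 54 mm behind the grasp point. The pads swing forward as they close: fully open they stand 13 mm farther back than shut.
Start: joints at [-1.3, 0.469, -0.049, 1.532, 0.024, 1.141, -0.082], TCP at [0.199, 0.645, 0.256] pointing down, gripper open.
Joint ranges: [-2.59, 2.59], [-0.33, 1.99], [-1.39, 1.29], [0.1, 2.45], [-1.04, 4.18], [0.21, 1.99], [-2.66, 2.66]. Speed limits (rad/s): [2.57, 2.57, 3.14, 3.14, 3.14, 3.14, 3.14].

### API

Orientations are given as a 3x3 rotation matrix whose columns are the frame's x, y, z axes.
In Python, from rig import * gives the robot as it stands. Calls block until the motion is done:
- movep(position, orientation): joint-space move of the TCP to a pose.
- move_l(position, attitude=None, feed=0.15, until_force=None): straight line of the TCP; attitude=None keeps the orientation; feed is the mean speed in m/s. With until_force (N) it stops when the force on the tool has changed by that much, and returns True; else False.
- move_joints(angles): joint-space move.
- command_gripper(opening, newtons=None): finger opening in m; newtons is the grip in N (None keeps the last); returns when the fingers have stopped.
- sleep(seconds).
- inverse_kinematics(position, orientation): joint angles nearest the present ones, or None.
- sense(): the state.
- camera(name): name is "scene" or "side" or "wrist"; returns (picture, depth): 384x512x3 uint8, red, green, blue; 384x512 float32, m along the optical axis (not along the pixel's ray), 0 where there is no reading.
- camera_params(name): a dict with "K" (3x3 intrinsics, pixels), "position" and "rotation" of the camera in the world; the wrist camera has in their place "tool_from_camera" (4x4, takes a point from camera to tool coordinates, whose origin is the TCP and whose axes are the flange's). Camera axes: x right, y down, z forward; pixel columns grow to the right and rows downward; lengths in m; the calibration is good to about 2 mm. A picture is of the moment at which its call begins: read the wrist's pose just before it. camera_params takes no time and is no camera call.
A pose or a line that the arm cannot do raises Unreachable and nothing moves.
- finish_job(): hands the job in; it is judged then, once.
The state is a dict: "time_s": time; "joint_pos": joint angles; "qd": joint speeds; "joint_efforts": joint torques, N m; "position": TCP position; "tcp_rot": TCP orientation; "wrist_force": force on the tool from outside, world axes, zero at the start; "ft_torque": the same for the moment, N m; "finger_gap": finger opening in m; "gripper_force": force on a finger pad.
Only numpy, scipy, OpenCV 4.12 (cv2) and the standard library are available. Lean on these libraries where they do the work, as an engineer would, in place of code of your own. Each camera call takes 0.05 s, during which the arm holds its last target. There are 200 camera calls.

### The job

Unpack this vaccine delivery: first, while the foam box is still fully packed, press the stop button of its temperature logger right down for a moment. Then lift both coolant bricks out of their moulded pockets and lay them flat, side by side, on the floor of the steel tray, and take every vial from the wells underneath and stand it upright and fully down in a hole of its own in the vial rack. Do not tip a vial over, and leave the dish and the glove carton alone.

Things in the scene. Friction and masses are not known exactly. Their poses are not given: they have to be found in the camera images.
- box: Base half of a white moulded foam shipping box, lid off, fixed to the table; 194 mm (its x) by 348 mm (its y) by 130 mm high. Origin: centre of its underside; z up. A trough crosses it along y; foam pockets on both sides of the trough hold the ends of two coolant bricks, which span it along x. Vials stand in wells in the trough floor. A temperature logger lies in a shelf at the +y end.
- trough (a point): Middle of the floor of the box's open trough: 60 mm above the table, 70 mm below the rim; the trough is 100 mm wide in box x and 268 mm long in box y. The end vials stand near its end walls, so take vials with the fingers in line with box x, opened only part way.
- logger: Grey temperature logger, 118 (along box x) by 43 by 22 mm, fixed in the shelf pocket at the box's +y end. Origin: centre of its underside, 110 mm above the table.
- stop (a joint): The logger's stop button, a black disc 24 mm across, pressed straight down: 0 released, 0.005 m fully down (about 4 N at full travel); springs back. A press of more than 0.0035 m held 0.1 s stops the logger.
- stop_top (a point): Centre of the stop button's top face (moves with it).
- rack: Vial rack, a loose white plastic block 190 mm (its x) by 130 mm (its y) by 45 mm high, 1 kg. Origin: centre of its underside; z up. Six round holes from above, 45 mm wide, 35 mm deep (hole floor 10 mm above the underside), at x = -62, 0, +62 and y = -31, +31 mm. It stands on the table on one side of the box (left or right varies).
- tray: Loose open steel tray 230 mm (its x) by 190 mm (its y), rim 25 mm high, walls and floor 4 mm thick, 0.8 kg. Origin: centre of its underside; z up. It stands on the other side of the box; both bricks fit in it side by side with their long side along its y.
- dish: Bystander: steel dish 104 x 159 x 35 mm with syringes. Origin: centre of its underside. Leave alone.
- gloves: Bystander: carton of gloves 120 x 230 x 70 mm. Origin: centre of its underside. Leave alone.
- pocket0 (a point): Brick pocket 0: the point midway between its two ledges, level with them (96 mm above the table, 34 mm below the rim), where the origin of brick0 starts, its x along box x. The ledges lie at 50 to 77 mm either side in box x; 2 mm play all round. Beside the brick's waist the trough is open, over 40 mm for each finger.
- pocket1 (a point): Brick pocket 1: the point midway between its two ledges, level with them (96 mm above the table, 34 mm below the rim), where the origin of brick1 starts, its x along box x. The ledges lie at 50 to 77 mm either side in box x; 2 mm play all round. Beside the brick's waist the trough is open, over 40 mm for each finger.
- well0 (a point): Centre of the floor of vial well 0 (20 mm above the table): a round hole 44 mm wide, 40 mm deep below the trough floor. Wells are 54 mm apart along box y. The start of vial0, if present.
- well1 (a point): Centre of the floor of vial well 1 (20 mm above the table): a round hole 44 mm wide, 40 mm deep below the trough floor. Wells are 54 mm apart along box y. The start of vial1, if present.
- well2 (a point): Centre of the floor of vial well 2 (20 mm above the table): a round hole 44 mm wide, 40 mm deep below the trough floor. Wells are 54 mm apart along box y. The start of vial2, if present.
- well3 (a point): Centre of the floor of vial well 3 (20 mm above the table): a round hole 44 mm wide, 40 mm deep below the trough floor. Wells are 54 mm apart along box y. The start of vial3, if present.
- well4 (a point): Centre of the floor of vial well 4 (20 mm above the table): a round hole 44 mm wide, 40 mm deep below the trough floor. Wells are 54 mm apart along box y. The start of vial4, if present.
- brick0: Pale blue hard-shell coolant brick, 150 mm (its x) by 62 mm (its y) by 32 mm high, 0.2 to 0.4 kg, with a grip waist 54 mm wide over the middle 54 mm of its length. Origin: centre of its underside; z up. At the start in pocket 0, underside 96 mm and top 128 mm above the table, level with the rim, 3 mm over the tops of the vials beneath.
- brick1: Pale blue hard-shell coolant brick, 150 mm (its x) by 62 mm (its y) by 32 mm high, 0.2 to 0.4 kg, with a grip waist 54 mm wide over the middle 54 mm of its length. Origin: centre of its underside; z up. At the start in pocket 1, underside 96 mm and top 128 mm above the table, level with the rim, 3 mm over the tops of the vials beneath.
- vial0: Amber glass vial with a paper label, 40 mm across, 73 mm tall, 95 g: straight body up to 48 mm, shoulder to 55 mm, then neck (18 mm across) and metal cap (20 mm across, from 60 to 73 mm), the place to grip from above. Origin: centre of its underside; z up. At the start in well 0, top 93 mm above the table, or absent.
- vial1: Amber glass vial with a paper label, 40 mm across, 73 mm tall, 95 g: straight body up to 48 mm, shoulder to 55 mm, then neck (18 mm across) and metal cap (20 mm across, from 60 to 73 mm), the place to grip from above. Origin: centre of its underside; z up. At the start in well 1, top 93 mm above the table, or absent.
- vial2: Amber glass vial with a paper label, 40 mm across, 73 mm tall, 95 g: straight body up to 48 mm, shoulder to 55 mm, then neck (18 mm across) and metal cap (20 mm across, from 60 to 73 mm), the place to grip from above. Origin: centre of its underside; z up. At the start in well 2, top 93 mm above the table, or absent.
- vial3: Amber glass vial with a paper label, 40 mm across, 73 mm tall, 95 g: straight body up to 48 mm, shoulder to 55 mm, then neck (18 mm across) and metal cap (20 mm across, from 60 to 73 mm), the place to grip from above. Origin: centre of its underside; z up. At the start in well 3, top 93 mm above the table, or absent.
- vial4: Amber glass vial with a paper label, 40 mm across, 73 mm tall, 95 g: straight body up to 48 mm, shoulder to 55 mm, then neck (18 mm across) and metal cap (20 mm across, from 60 to 73 mm), the place to grip from above. Origin: centre of its underside; z up. At the start in well 4, top 93 mm above the table, or absent.

How it is judged:
By the outcome, as a careful person would: the job done as asked, in the order asked, and still so for the second after the job is handed in, with the robot touching nothing.
Of vial0, vial1, vial2, vial3, vial4 only 3 to 5 are there at a start; the rules pass over those that are not, and their reading is None.
At some moment in a run one of rack, tray may be knocked a few centimetres aside while the robot is not near it.
Once in a run the grip may slacken for a moment while it holds something.
It also fails if it takes over 210 s, if anything falls off the work surface, if the arm or the gripper's body presses on something with over 40 N, if the wrist force passes 120 N, or if a joint passes its speed limit or range.

## Working session

There is one attempt and no reset: what is moved stays moved. The work goes in short steps, each a Python script; the robot and the scene stay as the last script left them, time stands still between calls to the robot, and variables do not carry over. Pictures are saved under pics/ and viewed, at most 14 in all, crops included, and the job is handed in when it is done.

```bash
mkdir -p pics; ls
python3 - <<'E'
from rig import *
import cv2,numpy as np
s=sense();print(s['time_s'],s['position'],s['tcp_rot'])
for n in("scene","side"):
    p,d=camera(n);cv2.imwrite(f'pics/{n}0.png',cv2.cvtColor(p,cv2.COLOR_RGB2BGR));np.savez(f'pics/{n}0.npz',p=p,d=d)
    print(camera_params(n))
print(camera_params("wrist"))
E
```

```text
pics
0.0 [0.19916871 0.64440301 0.25526104] [[-9.55400540e-01  2.95312622e-01 -5.13862929e-04]
 [ 2.95313064e-01  9.55398774e-01 -1.83777147e-03]
 [-5.17730980e-05 -1.90755829e-03 -9.99998179e-01]]
{'K': array([[376.84851694,   0.        , 255.70617271],
       [  0.        , 376.84851694, 192.93185951],
       [  0.        ,   0.        ,   1.        ]]), 'position': array([1.35529809, 0.49763961, 0.89352729]), 'rotation': array([[-0.55502354,  0.55066389, -0.62347265],
       [ 0.83180691,  0.36128625, -0.42138997],
       [-0.00679214, -0.75249022, -0.6585684 ]])}
{'K': array([[381.69232905,   0.        , 253.61893216],
       [  0.        , 381.69232905, 193.63796416],
       [  0.        ,   0.        ,   1.        ]]), 'position': array([0.31989724, 0.55319839, 0.82530989]), 'rotation': array([[-0.86995801, -0.37582174,  0.31926646],
       [-0.49306462,  0.65273322, -0.5751753 ],
       [ 0.00776756, -0.65779735, -0.7531549 ]])}
{'K': array([[323.08892301,   0.        , 262.27215692],
       [  0.        , 323.08892301, 194.21375766],
       [  0.        ,   0.        ,   1.        ]]), 'tool_from_camera': array([[-8.92554374e-04, -9.58748756e-01, -2.84253456e-01,
         7.33375926e-02],
       [ 9.99999132e-01, -1.13116656e-03,  6.75280901e-04,
        -5.68646037e-04],
       [-9.68962726e-04, -2.84252606e-01,  9.58748933e-01,
        -1.17537606e-01],
       [ 0.00000000e+00,  0.00000000e+00,  0.00000000e+00,
         1.00000000e+00]])}
```

View pics/scene0.png

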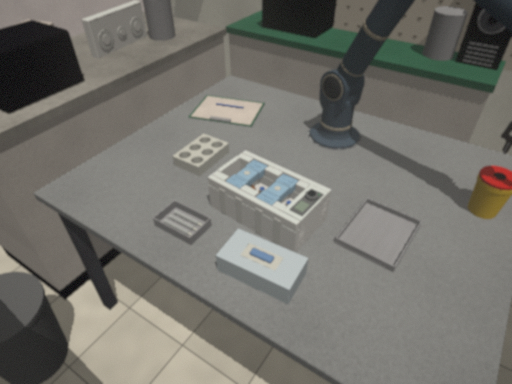

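View pics/side0.png

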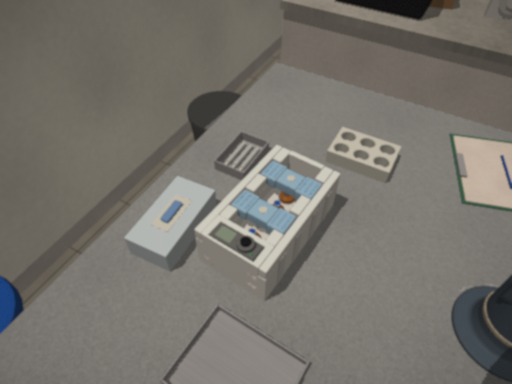

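The scene view shows the box at about (268,190), the rack at (202,152), the tray at (378,233), the dish at (183,222) and the gloves at (262,262). The side view shows the bricks at about (290,180) and (263,210), with the button at (246,243). Next I'll get coarse positions from rays and depth.

```bash
cat > h.py <<'E'
from rig import *
import cv2,numpy as np
def cam(n,name=None):
    s=sense(); p,d=camera(n); c=camera_params(n); K=c['K']
    if n=='wrist':
        T=c['tool_from_camera']; R=np.array(s['tcp_rot']); C=R@T[:3,:3]; o=np.array(s['position'])+R@T[:3,3]
    else: C=c['rotation'];o=c['position']
    if name: cv2.imwrite(f'pics/{name}.png',cv2.cvtColor(p,cv2.COLOR_RGB2BGR))
    return dict(p=p,d=d,K=K,C=np.array(C),o=np.array(o))
def load(n):
    z=np.load(f'pics/{n}0.npz');c=camera_params(n)
    return dict(p=z['p'],d=z['d'],K=c['K'],C=c['rotation'],o=c['position'])
def rays(v,uv):
    uv=np.asarray(uv,float).reshape(-1,2)
    return np.c_[(uv-[v['K'][0,2],v['K'][1,2]])/[v['K'][0,0],v['K'][1,1]],np.ones(len(uv))]@v['C'].T
def onplane(v,uv,z):
    r=rays(v,uv); return v['o']+r*((z-v['o'][2])/r[:,2])[:,None]
def cloud(v):
    h,w=v['d'].shape; g=np.stack(np.meshgrid(np.arange(w),np.arange(h)),-1).reshape(-1,2)
    P=v['o']+rays(v,g)*v['d'].reshape(-1,1); P[v['d'].ravel()==0]=np.nan
    return P.reshape(h,w,3)
def twoview(v1,a,v2,b):
    r1=rays(v1,a)[0];r2=rays(v2,b)[0]
    t=np.linalg.lstsq(np.c_[r1,-r2],v2['o']-v1['o'],rcond=None)[0]
    p,q=v1['o']+r1*t[0],v2['o']+r2*t[1]; return (p+q)/2,np.linalg.norm(p-q)
def project(v,P):
    q=(np.asarray(P)-v['o'])@v['C']; return q[:2]/q[2]*[v['K'][0,0],v['K'][1,1]]+[v['K'][0,2],v['K'][1,2]]
def blobs(m,amin):
    n,l,st,c=cv2.connectedComponentsWithStats(m.astype(np.uint8))
    return [(st[i,4],c[i],l==i) for i in range(1,n) if st[i,4]>=amin]
def rect(P):
    r=cv2.minAreaRect(P[:,:2].astype(np.float32)*1000); return np.round(r[0],1),np.round(r[1],1),round(r[2],1)
def blue(v):
    H=cv2.cvtColor(v['p'],cv2.COLOR_RGB2HSV); return (H[...,0]>95)&(H[...,0]<118)&(H[...,1]>70)&(H[...,2]>90)
def Rd(a): # tool down, tool y at angle a from world x
    y=np.array([np.cos(a),np.sin(a),0]);z=np.array([0,0,-1.]);return np.c_[np.cross(y,z),y,z]
E
python3 - <<'E'
from h import *
for n in('scene','side'):
    v=load(n);P=cloud(v);z=P[...,2]
    roi=(np.abs(P[...,1])<.7)&(P[...,0]>.3)&(P[...,0]<1.2)
    print(n)
    for lo,hi in((.115,.14),(.06,.08),(.037,.053),(.026,.042),(.013,.032)):
        m=cv2.morphologyEx(((z>lo)&(z<hi)&roi).astype(np.uint8),cv2.MORPH_OPEN,np.ones((2,2)))
        for a,c,b in blobs(m,60): print(lo,a,c.round(),rect(P[b]),np.median(z[b]).round(4))
    for a,c,b in blobs(blue(v),80): print('blue',a,c.round(),rect(P[b]),np.median(z[b]).round(4))
E
```

```text
scene
0.115 4001 [271. 188.] (array([585.3,  82.1]), array([263.6, 416.8]), 42.8) nan
0.06 127 [260. 185.] (array([558.4, -15.7]), array([138. ,  41.6]), 39.8) nan
0.06 505 [269. 218.] (array([626.3,  67.1]), array([216.4, 406.6]), 34.7) nan
0.06 72 [289. 199.] (array([572.6,  91.8]), array([111.9,  41.1]), 26.5) 0.066
0.06 2857 [264. 260.] (array([776.6, 131.1]), array([173.9, 217.8]), 10.4) nan
0.037 815 [201. 151.] (array([ 433.1, -369.4]), array([238.2, 129.6]), 1.3) 0.0457
0.037 337 [260. 224.] (array([665.3,  16.9]), array([ 82.9, 352.4]), 9.0) 0.0421
0.037 251 [254. 279.] (array([848.5, 139.4]), array([ 27.7, 227.6]), 10.7) nan
0.026 176 [201. 161.] (array([ 459.3, -329. ]), array([113.4, 245.2]), 66.5) 0.029
0.026 340 [263. 226.] (array([660.6,  29.6]), array([122.1, 363.8]), 16.1) 0.0302
0.026 401 [182. 220.] (array([ 766.7, -184.6]), array([126.7, 160.7]), 2.4) nan
0.026 246 [255. 282.] (array([849.5, 139.4]), array([ 17.5, 223. ]), 7.9) nan
0.013 208 [203. 163.] (array([ 463.4, -330.5]), array([111.3, 240.6]), 63.7) nan
0.013 679 [378. 233.] (array([451.4, 364.8]), array([
[... 2287 characters left out ...]
7. 168.] (array([ 444.8, -305. ]), array([190.9,  31.5]), 9.1) 0.0195
0.013 107 [227. 170.] (array([ 775.3, -105.4]), array([ 7. , 88.4]), 87.1) nan
0.013 61 [210. 212.] (array([712.4,  82.2]), array([ 38.9, 160.6]), 36.2) 0.0238
0.013 65 [189. 241.] (array([703.6, 154.4]), array([49.1, 58. ]), 4.9) nan
0.013 208 [158. 259.] (array([767.5, 240.1]), array([130.1,  53.5]), 31.9) nan
0.013 202 [240. 282.] (array([559.5, 190.4]), array([  9.8, 145.9]), 88.4) 0.0209
0.013 763 [235. 343.] (array([501.4, 309.1]), array([298.3, 143.3]), 38.2) nan
blue 163 [171. 211.] (array([786.4, 135.6]), array([20.5, 63.6]), 3.6) 0.08
blue 636 [  6. 304.] (array([1135.8,  507. ]), array([ 72.2, 378. ]), 71.8) nan
```

Run:
```python
from h import *
import pickle
V={}
a=np.pi/2
for k,p in dict(t=[.45,.34,.36],b1=[.56,.09,.40],b2=[.56,-.05,.40],r=[.45,-.33,.36]).items():
    for aa in (a,a-.3,a+.3):
        try: movep(p,Rd(aa));break
        except Unreachable as e: print(k,aa,e)
    sleep(.3);V[k]=cam('wrist')
    print(k,sense()['time_s'],V[k]['o'])
pickle.dump(V,open('V.pkl','wb'))
g=np.vstack([np.hstack([V['t']['p'],V['b1']['p']]),np.hstack([V['b2']['p'],V['r']['p']])])
cv2.imwrite('pics/mos.png',cv2.cvtColor(cv2.resize(g,(800,600),interpolation=cv2.INTER_AREA),cv2.COLOR_RGB2BGR))
```

```text
t 1.9583 [0.37624728 0.34030772 0.47731142]
b1 3.375 [0.48638569 0.09074826 0.51737624]
b2 4.3417 [ 0.48670755 -0.04913883  0.51741933]
r 5.85 [ 0.37719369 -0.32956255  0.47755213]
```

View pics/mos.png

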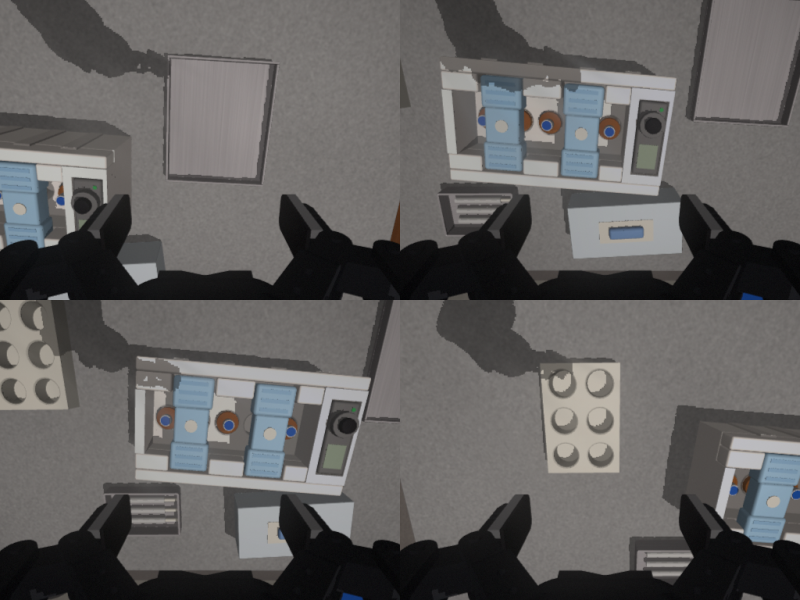

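The mosaic shows the following, in mosaic pixels:
- **Tray view:** the tray is at (222,118).
- **b1 view:** the bricks are at (503,127) and (582,132), the button at (652,123), and caps near (482,120), (525,121), (549,121) and (609,128).
- **b2 view:** caps near (165,421), (190,426), (227,425) and (291,428).
- **Rack view:** the rack is at (582,417).

Now I'll measure these properly.

Run:
```python
from h import *
import pickle
V=pickle.load(open('V.pkl','rb'))
B={}
for k in('b1','b2'):
    v=V[k];H=cv2.cvtColor(v['p'],cv2.COLOR_RGB2HSV)
    m=cv2.morphologyEx(blue(v).astype(np.uint8)|0,cv2.MORPH_CLOSE,np.ones((15,15)))
    l=[]
    for a,c,b in blobs(m,2000):
        cs=max(cv2.findContours(b.astype(np.uint8),0,2)[0],key=cv2.contourArea)[:,0]
        R=cv2.minAreaRect(cs); print(k,'blue',a,c.round(1),R, rect(onplane(v,cs,.128)),np.nanmedian(cloud(v)[b][:,2]).round(4))
        l.append(R[0])
    m=(H[...,2]<45).astype(np.uint8)
    m[250:]=0
    for a,c,b in blobs(cv2.morphologyEx(m,cv2.MORPH_OPEN,np.ones((9,9))),100): print('dark',a,c.round(1),onplane(v,c,.135).round(4))
    # white rim top
    m=((H[...,1]<35)&(H[...,2]>150)).astype(np.uint8);
    # vivid blue cap dots
    m=((H[...,0]>105)&(H[...,0]<125)&(H[...,1]>150)).astype(np.uint8)
    for a,c,b in blobs(m,15):
        if c[1]<230: print('cap',a,c.round(1),onplane(v,c,.093).round(4))
    B[k]=l
for i in range(min(map(len,B.values()))): print(twoview(V['b1'],B['b1'][i],V['b2'],B['b2'][i]))
v=V['r'];H=cv2.cvtColor(v['p'],cv2.COLOR_RGB2HSV)
m=((H[...,2]>140)&(H[...,0]<35)).astype(np.uint8);m[260:]=0;m[:,400:]=0
for a,c,b in blobs(m,2000):
    cs=max(cv2.findContours(cv2.morphologyEx(b.astype(np.uint8),cv2.MORPH_OPEN,np.ones((5,5))),0,2)[0],key=cv2.contourArea)[:,0]
    print('rack',a,c,rect(onplane(v,cs,.045)),cv2.boxPoints(cv2.minAreaRect(cs)))
    print(H[int(c[1]),int(c[0])])
v=V['t'];H=cv2.cvtColor(v['p'],cv2.COLOR_RGB2HSV);print(H[150,280],H[150,400],H[20,300])
P=cloud(v);print(np.nanmedian(P[100:200,250:320,2]),np.nanmedian(P[100:200,400:450,2]))
```

```text
dark 292 [323.5 160.5] [[0.5575 0.1645 0.135 ]]
cap 88 [187.  160.3] [[ 0.5652 -0.0088  0.093 ]]
cap 83 [267.5 168.4] [[0.5762 0.0982 0.093 ]]
dark 350 [444.1 160.3] [[0.5575 0.1692 0.135 ]]
cap 86 [292.5 160.1] [[ 0.5652 -0.0085  0.093 ]]
cap 87 [372.1 168.4] [[0.5763 0.0984 0.093 ]]
rack 9738 [235.23731772 152.9935305 ] (array([ 450.5, -368.9]), array([190.5, 130.4]), 0.3) [[180.99997   79.999985]
 [280.99997   79.999985]
 [280.99997  220.99995 ]
 [180.99997  220.99995 ]]
[ 18  25 186]
[  0  11 144] [ 10  13 117] [ 10  13 117]
0.004139798305571041 0.0003296382263457964
```

Run:
```python
from h import *
import pickle
V=pickle.load(open('V.pkl','rb'))
v=V['b1'];H=cv2.cvtColor(v['p'],cv2.COLOR_RGB2HSV);print(H[200,130],H[135,135],H[150,320],H[160,324],H[160,330])
B={};D={}
for k in('b1','b2'):
    v=V[k];H=cv2.cvtColor(v['p'],cv2.COLOR_RGB2HSV)
    m=((H[...,0]>90)&(H[...,0]<118)&(H[...,1]>50)).astype(np.uint8);m[235:]=0
    m=cv2.morphologyEx(m,cv2.MORPH_OPEN,np.ones((5,5)));m=cv2.morphologyEx(m,cv2.MORPH_CLOSE,np.ones((9,9)))
    l=[]
    for a,c,b in blobs(m,2000):
        cs=max(cv2.findContours(b.astype(np.uint8),0,2)[0],key=cv2.contourArea)[:,0]
        R=cv2.minAreaRect(cs); print(k,'blue',a,np.round(R[0],1), rect(onplane(v,cs,.128)),np.nanmedian(cloud(v)[b][:,2]).round(4))
        # white label disc
        x,y=np.int32(R[0]);w=np.zeros(m.shape,np.uint8);cv2.circle(w,(int(x),int(y)),14,1,-1)
        q=w.astype(bool)&(H[...,1]<45)&(H[...,2]>120); yy,xx=np.nonzero(q); print('disc',len(xx),xx.mean(),yy.mean())
        l.append((xx.mean(),yy.mean()))
    B[k]=l
    x=322 if k=='b1' else 444
    cv2.imwrite(f'pics/btn_{k}.png',cv2.cvtColor(cv2.resize(v['p'][120:250,x-50:x+50],None,fx=5,fy=5,interpolation=2)[:600],cv2.COLOR_RGB2BGR))
for i in range(2):
    try: print(twoview(V['b1'],B['b1'][i],V['b2'],B['b2'][i]))
    except Exception as e: print(e)
a=cv2.imread('pics/btn_b1.png')[:450,100:450];b=cv2.imread('pics/btn_b2.png')[:450,100:450];cv2.imwrite('pics/btn.png',np.hstack([a,b]))
v=V['t'];E=cv2.Canny(cv2.GaussianBlur(v['p'],(3,3),0),30,80);print([ (i.tolist(),onplane(v,i,.025).round(3).tolist()) for i in np.float64([[214,74],[354,82],[336,235],[214,228]])])
H=cv2.cvtColor(v['p'],cv2.COLOR_RGB2HSV);m=(H[...,2]>133).astype(np.uint8);m[250:]=0;m[:,:190]=0
for a,c,b in blobs(cv2.morphologyEx(m,cv2.MORPH_OPEN,np.ones((3,3))),3000):
    cs=max(cv2.findContours(b.astype(np.uint8),0,2)[0],key=cv2.contourArea)[:,0];print('trayfloor',a,c,rect(onplane(v,cs,.004)))
```

```text
[105  71 154] [102  62 161] [ 0  9 55] [150   7  39] [150   7  39]
b1 blue 5553 [129.1 157.1] (array([559., -71.]), array([ 70.5, 149.3]), 81.4) 0.1275
disc 239 129.34309623430963 161.21757322175733
b1 blue 5213 [231. 167.] (array([571.1,  53.9]), array([ 59.7, 147.7]), 85.1) 0.1277
disc 228 231.57456140350877 171.12719298245614
b2 blue 5467 [237.2 156.9] (array([558.8, -79.3]), array([ 76.5, 146.9]), 85.1) 0.1276
disc 192 242.78125 160.421875
b2 blue 5551 [348.5 167.9] (array([572. ,  56.9]), array([ 73.1, 147.4]), 84.4) 0.1276
disc 225 345.0177777777778 171.1911111111111
(array([ 0.56037405, -0.07267412,  0.12380743]), np.float64(0.0007042955218928346))
(array([0.57242519, 0.05335407, 0.12761214]), np.float64(0.00031190198790436325))
[([214.0, 74.0], [[0.345, 0.277, 0.025]]), ([354.0, 82.0], [[0.355, 0.462, 0.025]]), ([336.0, 235.0], [[0.575, 0.452, 0.025]]), ([214.0, 228.0], [[0.563, 0.268, 0.025]])]
trayfloor 16995 [276.96410709 149.66990291] (array([458.2, 362. ]), array([174.1, 216.3]), 86.7)
```

View pics/btn.png

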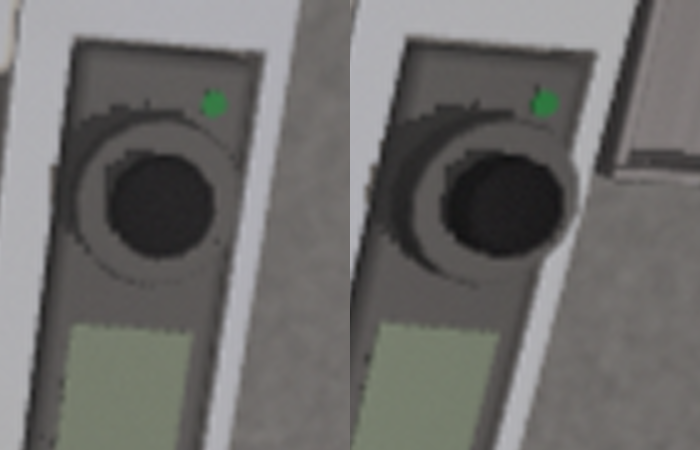

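The crops put the button's top face at about (324.6,161.4) in b1 and (445.8,160.6) in b2, standing proud of a grey collar.

Run:
```python
from h import *
import pickle
V=pickle.load(open('V.pkl','rb'))
p,e=twoview(V['b1'],(324.6,161.4),V['b2'],(445.8,160.6));print(p,e)
c=(324.6,161.4)
if not(.13<p[2]<.16 and e<.004): raise SystemExit
R=Rd(np.pi/2-.098)
command_gripper(0.0,40)
movep([p[0],p[1],.26],R)
sleep(.3);f0=sense()['wrist_force'];print(f0)
move_l([p[0],p[1],p[2]+.025+.012],feed=.1)
print('pre',sense()['wrist_force'])
hit=move_l([p[0],p[1],p[2]+.025-.012],feed=.012,until_force=1.5)
s=sense();print(hit,s['position'],s['wrist_force']-f0)
hit=move_l([p[0],p[1],s['position'][2]-.008],feed=.008,until_force=7)
sleep(.4);s=sense();print(hit,s['position'],s['wrist_force']-f0)
cam('scene','press')
move_l([p[0],p[1],.26],feed=.1)
s=sense();print(s['time_s'],s['wrist_force'])
```

```text
[0.55555135 0.1630213  0.14936263] 0.0007295269759613236
[-0.263469   -0.57838007  0.56340757]
pre [ 0.31321513  1.09286731 -0.08401388]
True [0.55555186 0.16301571 0.17621013] [ 0.87064569  0.75421295 -0.03607609]
True [0.55558913 0.16303433 0.17309135] [-1.04729594  1.13662816  4.27613556]
12.6917 [ 0.99558352 -0.72615869 -0.02882786]
```

Sensor noise is about 1 N, so that press is not conclusive. I'll press again in steps with averaged force.

Run:
```python
from h import *
def F():
    l=[]
    for i in range(12): sleep(.01);l.append(sense()['wrist_force'][2])
    return np.mean(l)
x,y=.5555,.1630
move_l([x,y,.182],feed=.1);f0=F()
for z in np.arange(.178,.1635,-.001):
    move_l([x,y,z],feed=.03);f=F()-f0;print(round(z,4),sense()['position'][2].round(4),f.round(2))
    if f>12:break
sleep(.3);v=cam('wrist')
move_l([x,y,.26],feed=.15)
v2=cam('wrist','afterpress');print(sense()['time_s'])
```

```text
0.178 0.1781 0.87
0.177 0.1771 2.06
0.176 0.1761 2.31
0.175 0.1751 3.0
0.174 0.1741 3.85
0.173 0.1731 4.4
0.172 0.173 9.96
0.171 0.1729 15.07
17.7
```

The press is confirmed: contact at TCP z 0.1785 and a hard stop at 0.173, so full travel. Next are the bricks, starting with brick 1.

```bash
cat >> h.py <<'E'
YAW=-.098; ABOX=np.pi/2+YAW
def trayfind():
    v=cam('wrist');H=cv2.cvtColor(v['p'],cv2.COLOR_RGB2HSV);m=(H[...,2]>133).astype(np.uint8);m[250:]=0;m[:,:190]=0
    b=max(blobs(cv2.morphologyEx(m,cv2.MORPH_OPEN,np.ones((3,3))),3000),key=lambda t:t[0])[2]
    cs=max(cv2.findContours(b.astype(np.uint8),0,2)[0],key=cv2.contourArea)[:,0];return rect(onplane(v,cs,.004))
def shift(box,name=None): # box in initial scene picture: world shift of that thing
    v0=load('scene');v=cam('scene',name);x0,y0,x1,y1=box;g=lambda p:cv2.cvtColor(p,cv2.COLOR_RGB2GRAY)
    t=g(v0['p'])[y0:y1,x0:x1];M=25;r=cv2.matchTemplate(g(v['p'])[y0-M:y1+M,x0-M:x1+M],t,cv2.TM_CCOEFF_NORMED)
    _,s,_,(i,j)=cv2.minMaxLoc(r);c=np.array([(x0+x1)/2,(y0+y1)/2])
    return s,(onplane(v,c+[i-M,j-M],.01)-onplane(v,c,.01))[0,:2],(i-M,j-M)
TRAY=(332,196,424,270);RACK=(168,130,234,174)
def mv(p,R,h=.30):
    q=np.array(sense()['position']);
    if q[2]<h-.01: move_l([q[0],q[1],h],feed=.25)
    movep([p[0],p[1],h],R)
def pickbrick(x,y):
    command_gripper(.072,60);mv([x,y],Rd(ABOX),.26)
    hit=move_l([x,y,.124],feed=.1,until_force=10);print('down',hit,sense()['position'])
    if hit: return False
    command_gripper(.03,60);g=sense()['finger_gap'];print('gap',g)
    move_l([x,y,.16],feed=.05);move_l([x,y,.26],feed=.15);sleep(.2)
    s=sense();print('lifted',s['finger_gap'],s['gripper_force'],s['time_s']);return True
E
python3 - <<'E'
from h import *
print(shift(TRAY),shift(RACK))
pickbrick(.5724,.0534)
print(shift(TRAY,'b1held'))
cam('side','b1heldside')
E
```

```text
(0.8955990076065063, array([0.02170501, 0.04289567]), (11, 10)) (0.9977514147758484, array([0., 0.]), (0, 0))
down False [0.57288203 0.05341663 0.12465655]
gap 0.053229384196680975
lifted 0.05264058293786891 71.1901330947876 22.6917
(0.8951981067657471, array([0.02170501, 0.04289567]), (11, 10))
```

The scene camera shows the tray has moved about (22, 43) mm. I'll look at the pictures.

```bash
python3 -c "
import cv2,numpy as np
a=cv2.imread('pics/b1held.png')[120:300,160:460];b=cv2.imread('pics/b1heldside.png')
cv2.imwrite('pics/v5.png',np.vstack([cv2.resize(a,(600,360)),cv2.resize(b,(600,450))[210:]]))"
```

```text
(no output)
```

View pics/v5.png

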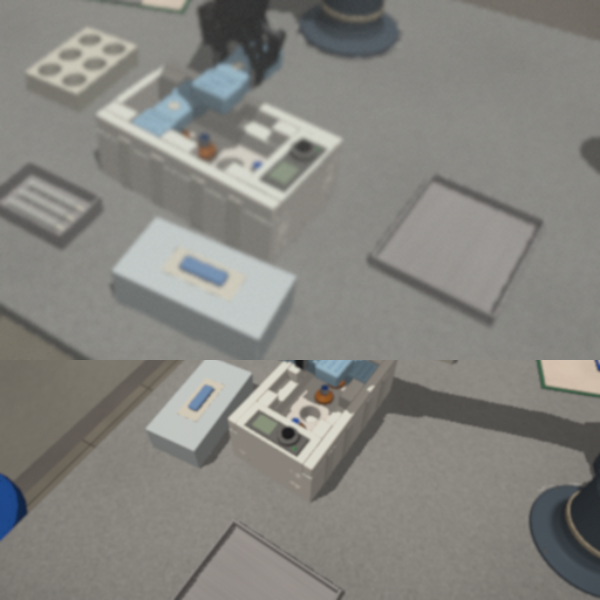

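The top crop shows brick 1 in the gripper. The tray rim corners there are at (436,180), (541,222), (491,320) and (371,258). I'll convert these and place the brick.

```bash
cat >> h.py <<'E'
def place_brick(t,yaw,off):
    c=np.array(t)+off*np.array([np.cos(yaw),np.sin(yaw)])
    for a in(yaw,yaw+np.pi,yaw-np.pi):
        if inverse_kinematics([c[0],c[1],.26],Rd(a)) is not None and inverse_kinematics([c[0],c[1],.032],Rd(a)) is not None:break
    mv(c,Rd(a),.26);print('gap',sense()['finger_gap'])
    move_l([c[0],c[1],.05],feed=.15)
    hit=move_l([c[0],c[1],.0315],feed=.02,until_force=6);print('placed',hit,sense()['position'],sense()['finger_gap'])
    command_gripper(.066);move_l([c[0],c[1],.12],feed=.1);move_l([c[0],c[1],.30],feed=.25);print(sense()['time_s'])
E
python3 - <<'E'
from h import *
v=load('scene')
u=np.array([[436,180],[541,222],[491,320],[371,258]])/2+[160,120]
P=onplane(v,u,.025)[:,:2];print(P.round(3),[np.linalg.norm(P[i]-P[i-1]).round(3) for i in range(4)])
t=P.mean(0);dl=[P[i]-P[i-1] for i in range(4)]
w=[d for d in dl if np.linalg.norm(d)>.21]
w=[d if d[0]>0 else -d for d in w];yaw=np.mean([np.arctan2(d[1],d[0]) for d in w]);print(t,yaw)
if len(w)==2 and abs(yaw)<.4: place_brick(t,yaw,.043)
# look at the tray
movep([t[0],t[1]-.02,.40],Rd(np.pi/2));sleep(.3)
w=cam('wrist','trayb1');np.save('pics/w.npy',w['p'])
print(w['o'])
E
```

```text
[[0.382 0.329]
 [0.384 0.499]
 [0.61  0.49 ]
 [0.597 0.307]] [np.float64(0.216), np.float64(0.17), np.float64(0.226), np.float64(0.183)]
[0.49322414 0.40615714] -0.06942954377692052
gap 0.052937439779723476
placed True [0.53589788 0.40306861 0.03299379] 0.052761652995766094
29.0583
[0.41979852 0.38603468 0.5172695 ]
```

View pics/trayb1.png

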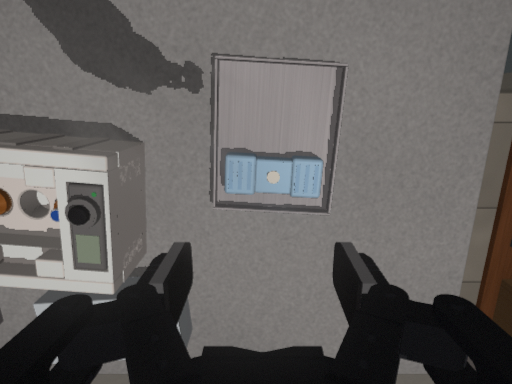

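Brick 1 lies flat in the tray at (274,177), about a third of the way up from the far wall. The tray rim corners are about (214,56), (346,64), (329,213) and (212,209). Now brick 0.

```bash
python3 - <<'E'
from h import *
import pickle
w=cam('wrist');P=onplane(w,[[214,56],[346,64],[329,213],[212,209]],.025)[:,:2]
t=P.mean(0);yaw=np.arctan2(*( (P[2]-P[1]+P[3]-P[0])[::-1]));print(P.round(3),t,yaw)
b=onplane(w,(274,177),.036)[0,:2];u=np.array([np.cos(yaw),np.sin(yaw)]);print('brick1',b,'along tray x,y',(b-t)@u,(b-t)@[-u[1],u[0]])
off=(b-t)@u-.084;print(off)
pickle.dump((t,yaw,off),open('tray.pkl','wb'))
s=cam('scene');cv2.imwrite('pics/ref.png',s['p'])
pickbrick(.5604,-.0727)
E
python3 - <<'E'
from h import *
import pickle
t,yaw,off=pickle.load(open('tray.pkl','rb'))
g=lambda p:cv2.cvtColor(p,cv2.COLOR_RGB2GRAY)
a=g(cv2.imread('pics/ref.png'));b=g(cam('scene')['p'])
r=cv2.matchTemplate(b[180:310,320:460],a[205:285,345:435],cv2.TM_CCOEFF_NORMED);print('tray',cv2.minMaxLoc(r),'expect (25,25)')
print('rack',shift(RACK))
if cv2.minMaxLoc(r)[3]==(25,25) and sense()['finger_gap']>.05 and abs(off)<.055: place_brick(t,yaw,off)
E
```

```text
[[0.362 0.318]
 [0.373 0.505]
 [0.598 0.494]
 [0.591 0.305]] [0.48091604 0.40568036] -0.05369103844737817
brick1 [0.53509912 0.40412255] along tray x,y 0.05418860203801595 0.0013521838666779888
-0.02981139796198406
down False [ 0.56090034 -0.07274545  0.12465986]
gap 0.05273834648239842
lifted 0.05311698824537685 63.80943775177002 36.5333
tray (-0.22699449956417084, 0.9508758187294006, (0, 50), (25, 25)) expect (25,25)
rack (0.8441222906112671, array([0., 0.]), (0, 0))
gap 0.05302203547869962
placed True [0.45096401 0.40711278 0.03300192] 0.052987682336961515
43.2
```

Both bricks are placed. Next I'll look at the trough from two places and at the rack.

Run:
```python
from h import *
import pickle
V={}
for k,p in dict(b1=[.56,.06,.38],b2=[.56,-.06,.38],r1=[.45,-.29,.36],r2=[.45,-.37,.36]).items():
    movep(p,Rd(np.pi/2));sleep(.3);V[k]=cam('wrist')
pickle.dump(V,open('V2.pkl','wb'));print(sense()['time_s'])
g=np.vstack([V['b1']['p'][40:260],V['b2']['p'][40:260]])
cv2.imwrite('pics/troughs.png',cv2.cvtColor(cv2.resize(g,None,fx=1.35,fy=1.35),cv2.COLOR_RGB2BGR))
for k in('b1','b2'):
    v=V[k];H=cv2.cvtColor(v['p'],cv2.COLOR_RGB2HSV)
    m=((H[...,0]>105)&(H[...,0]<125)&(H[...,1]>140)).astype(np.uint8)
    for a,c,b in blobs(m,15):
        if c[1]<240: print(k,'cap',a,c.round(1),onplane(v,c,.093).round(4))
for k in('r1','r2'):
    v=V[k];H=cv2.cvtColor(v['p'],cv2.COLOR_RGB2HSV);m=((H[...,2]>140)&(H[...,0]<35)).astype(np.uint8);m[260:]=0
    for a,c,b in blobs(m,2000):
        cs=max(cv2.findContours(cv2.morphologyEx(b.astype(np.uint8),cv2.MORPH_OPEN,np.ones((5,5))),0,2)[0],key=cv2.contourArea)[:,0]
        print(k,a,c.round(),rect(onplane(v,cs,.045)))
```

```text
48.4667
b1 cap 102 [165.5 160.5] [[ 0.5619 -0.0621  0.093 ]]
b1 cap 54 [206.7 164.6] [[ 0.5673 -0.0102  0.093 ]]
b1 cap 92 [292.  171.5] [[0.5762 0.0984 0.093 ]]
b2 cap 94 [259.5 160.4] [[ 0.562  -0.0622  0.093 ]]
b2 cap 95 [301.8 163. ] [[ 0.5652 -0.0084  0.093 ]]
b2 cap 95 [385.  171.6] [[0.5763 0.0984 0.093 ]]
r1 9178 [206. 157.] (array([ 450.6, -369.5]), array([190.4, 130.6]), 0.5)
r1 3618 [447. 224.] (array([567.2, -18.4]), array([ 77. , 176.3]), 0.0)
r2 10666 [261. 148.] (array([ 450.6, -369. ]), array([190.5, 130.4]), 0.5)
```

View pics/troughs.png

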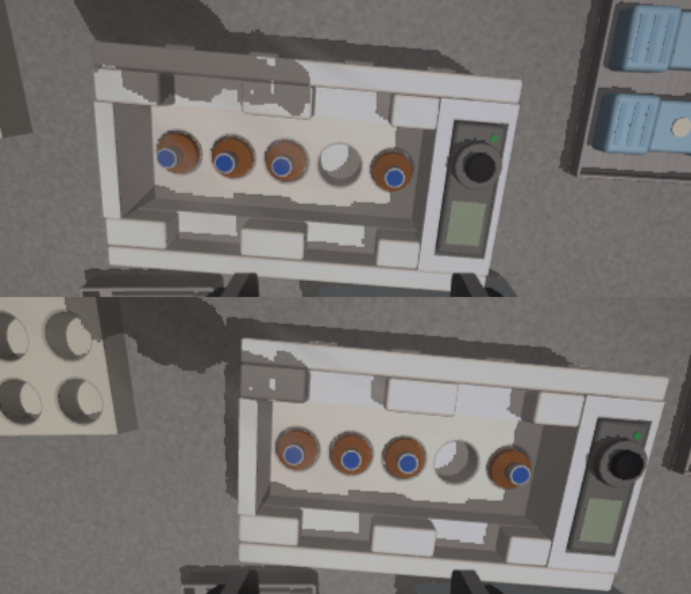

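The trough holds four vials, in wells 0, 1, 2 and 4. Well 3, at (340,164) in the upper view, is empty. I'll check the calibration bias with opposite-facing views of the rack and find vial 0's cap, which is in shadow.

Run:
```python
from h import *
import pickle
V=pickle.load(open('V2.pkl','rb'))
v=V['b2'];H=cv2.cvtColor(v['p'],cv2.COLOR_RGB2HSV)
for k,(x,y) in dict(b1=(123,157),b2=(217,157)).items():
    v=V[k];H=cv2.cvtColor(v['p'],cv2.COLOR_RGB2HSV)
    m=((H[...,0]>103)&(H[...,0]<128)&(H[...,1]>80)).astype(np.uint8);o=np.zeros_like(m);o[y-15:y+15,x-15:x+15]=1
    for a,c,b in blobs(m*o,15): print(k,a,c,onplane(v,c,.093))
for a in(0,np.pi,-np.pi):
    ok=[inverse_kinematics(p,Rd(a+YAW)) is not None for p in([.557,-.116,.1],[.576,.098,.1],[.512,-.4,.09],[.39,-.34,.09])];print(a,ok)
for a in (0,np.pi,-np.pi,-np.pi/2):
    x=np.array([-np.sin(a),np.cos(a)]);p=np.array([.45,-.369])+x*.03
    try: movep([p[0],p[1],.36],Rd(a))
    except Unreachable: print('no',a);continue
    sleep(.3);v=cam('wrist',f'rk{a:.1f}');H=cv2.cvtColor(v['p'],cv2.COLOR_RGB2HSV);m=((H[...,2]>140)&(H[...,0]<35)).astype(np.uint8);m[260:]=0
    for ar,c,b in blobs(m,4000):
        cs=max(cv2.findContours(cv2.morphologyEx(b.astype(np.uint8),cv2.MORPH_OPEN,np.ones((5,5))),0,2)[0],key=cv2.contourArea)[:,0]
        print(a,ar,c.round(),rect(onplane(v,cs,.045)))
print(sense()['time_s'])
```

```text
b1 111 [122.45045045 156.97297297] [[ 0.55736831 -0.11605349  0.093     ]]
b2 112 [216.69642857 156.82142857] [[ 0.55746065 -0.11617117  0.093     ]]
0 [True, True, True, True]
3.141592653589793 [True, True, True, True]
-3.141592653589793 [True, True, True, True]
0 9323 [267. 174.] (array([ 450.3, -369.6]), array([190.6, 130.3]), 0.5)
3.141592653589793 5567 [488.  51.] (array([ 174.2, -497. ]), array([ 75.4, 192. ]), 12.3)
3.141592653589793 9802 [263. 172.] (array([ 450.3, -368.8]), array([191. , 130.5]), 0.5)
-3.141592653589793 5577 [488.  51.] (array([ 174.2, -497. ]), array([ 75.5, 192. ]), 12.3)
-3.141592653589793 9818 [262. 172.] (array([ 450.4, -368.8]), array([191. , 130.5]), 0.5)
-1.5707963267948966 4303 [ 32. 143.] (array([530.1, -64. ]), array([78.3, 41.7]), 85.2)
-1.5707963267948966 9897 [262. 171.] (array([ 450. , -368.8]), array([190.8, 131. ]), 0.5)
55.1583
```

Calibration bias is under 0.5 mm. Now the vials, starting with vial 0. I'll re-measure the rack with each vial in hand before lowering it.

```bash
cat >> h.py <<'E'
VY=-.089
WELL={0:(.5574,-.1161),1:(.562,-.0622),2:(.5652,-.0085),4:(.5763,.0984)}
def rackfind(name=None):
    v=cam('wrist',name);H=cv2.cvtColor(v['p'],cv2.COLOR_RGB2HSV);m=((H[...,2]>140)&(H[...,0]<35)).astype(np.uint8);m[280:]=0
    best=None
    for ar,c,b in blobs(m,3000):
        cs=max(cv2.findContours(cv2.morphologyEx(b.astype(np.uint8),cv2.MORPH_OPEN,np.ones((5,5))),0,2)[0],key=cv2.contourArea)[:,0]
        r=rect(onplane(v,cs,.045));s=sorted(r[1])
        if abs(s[0]-130.5)<3 and abs(s[1]-190.5)<3:
            best=(r[0]/1000,np.deg2rad(r[2] if r[1][0]>r[1][1] else r[2]-90))
    return best
def pickvial(i):
    x,y=WELL[i];command_gripper(.045,40);mv([x,y],Rd(VY),.26)
    hit=move_l([x,y,.100],feed=.1,until_force=8);print('vial',i,'down',hit,sense()['position'])
    if hit: return False
    command_gripper(.005,40);print('gap',sense()['finger_gap'])
    move_l([x,y,.15],feed=.06);move_l([x,y,.27],feed=.2);sleep(.1);print('lifted',sense()['finger_gap'],sense()['gripper_force']);return sense()['finger_gap']>.015
def torack(name=None):
    movep([.45,-.34,.36],Rd(0.));sleep(.3);r=rackfind(name);print('rack',r,'gap',sense()['finger_gap']);return r
def placevial(r,hx,hy):
    c,w=r;p=c+np.array([[np.cos(w),-np.sin(w)],[np.sin(w),np.cos(w)]])@[hx,hy]
    movep([p[0],p[1],.20],Rd(w));print('gap',sense()['finger_gap'])
    if sense()['finger_gap']<.015: return False
    move_l([p[0],p[1],.135],feed=.12)
    hit=move_l([p[0],p[1],.088],feed=.03,until_force=5);z=sense()['position'][2];print('placed',hit,z)
    if z>.095: return False
    command_gripper(.036);move_l([p[0],p[1],.13],feed=.08);move_l([p[0],p[1],.26],feed=.25);print('t',sense()['time_s']);return True
E
python3 - <<'E'
from h import *
if pickvial(0):
    r=torack('held0')
    if r: placevial(r,.062,-.031)
E
```

```text
vial 0 down True [ 0.55714512 -0.11604546  0.10791762]
```

Run:
```python
from h import *
sleep(.3);print(np.mean([sense()['wrist_force'] for _ in range(5)],0),sense()['position'])
cam('side','st');cam('scene','st2');v=cam('wrist','st3')
a=cv2.imread('pics/st.png')[120:270,190:350];b=cv2.imread('pics/st3.png')
cv2.imwrite('pics/v9.png',np.hstack([cv2.resize(a,(400,375)),cv2.resize(b,(400,375))]))
```

```text
[1.22961873 0.21219283 5.75999452] [ 0.55714051 -0.11601642  0.10792354]
```

View pics/v9.png

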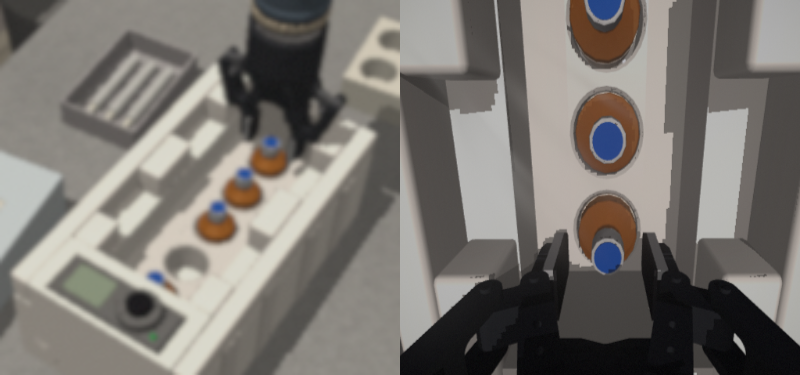

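The left crop shows the gripper's outer links resting on the foam shoulders at rim height, with the cap already between the pads. I'll go up, open less, and grip a little higher.

```bash
sed -i 's/command_gripper(.045,40);mv/command_gripper(.032,40);mv/; s/move_l(\[x,y,.100\],feed=.1,until_force=8)/(move_l([x,y,.13],feed=.12),move_l([x,y,.1045],feed=.04,until_force=6))[1]/' h.py
python3 - <<'E'
from h import *
p=sense()['position'];move_l([p[0],p[1],.15],feed=.08)
if pickvial(0):
    r=torack('held0')
    if r: placevial(r,.062,-.031)
print(sense()['time_s'])
E
```

```text
vial 0 down False [ 0.55738672 -0.11614841  0.10446426]
gap 0.017812792748382024
lifted 0.01767989950173044 39.07256484031677
rack (array([ 0.4499, -0.3696]), np.float64(0.008726646259971648)) gap 0.017986223868155127
gap 0.018021296147819638
placed True 0.09468896446890868
t 69.9167
69.9167
```

Contact at TCP 0.0947 against an expected 0.0945, so vial 0 is fully seated. I'll do the rest.

```bash
sed -i 's/if z>.095/if z>.0985/' h.py
python3 - <<'E'
from h import *
for i,h in((1,(.062,.031)),(2,(0,-.031)),(4,(0,.031))):
    if not pickvial(i): print('STOP pick');break
    r=torack(f'held{i}')
    if r is None or not placevial(r,*h): print('STOP');break
E
```

```text
vial 1 down False [ 0.56211309 -0.0622722   0.10452612]
gap 0.018257928365432084
lifted 0.017997450081156996 39.07235383987427
rack (array([ 0.4499, -0.3696]), np.float64(0.008726646259971648)) gap 0.01780582789662285
gap 0.01827514673200034
placed True 0.09475470212373506
t 81.2167
vial 2 down False [ 0.56570856 -0.00853936  0.10457688]
gap 0.017810825601729207
lifted 0.018311195203710506 39.08719539642334
rack (array([ 0.4499, -0.3689]), np.float64(0.008726646259971648)) gap 0.017983169724483963
gap 0.01789695247775067
placed True 0.09445446716241454
t 92.6667
vial 4 down False [0.57643304 0.0983154  0.10452671]
gap 0.01766667666183839
lifted 0.01745777998859908 39.068952798843384
rack (array([ 0.4499, -0.3691]), np.float64(0.008726646259971648)) gap 0.017719759644787694
gap 0.018020008946390418
placed True 0.09478879726959127
t 105.0083
```

All four vials are placed. Final check views of the rack, box and tray.

Run:
```python
from h import *
I=[]
for p in([.45,-.30,.36],[.56,.0,.38],[.46,.38,.38]):
    movep(p,Rd(np.pi/2));sleep(.3);v=cam('wrist');I.append(v['p'])
    H=cv2.cvtColor(v['p'],cv2.COLOR_RGB2HSV);m=((H[...,0]>103)&(H[...,0]<128)&(H[...,1]>120)).astype(np.uint8)
    print([onplane(v,c,.083).round(4)[0].tolist() for a,c,b in blobs(m,40) if c[1]<240])
I.append(cam('scene')['p'])
g=np.vstack([np.hstack(I[:2]),np.hstack(I[2:])])
cv2.imwrite('pics/fin.png',cv2.cvtColor(cv2.resize(g,(800,600),interpolation=cv2.INTER_AREA),cv2.COLOR_RGB2BGR))
```

```text
[[0.4504, -0.3996, 0.083], [0.5119, -0.3998, 0.083], [0.5113, -0.3377, 0.083]]
[]
[]
```

View pics/fin.png

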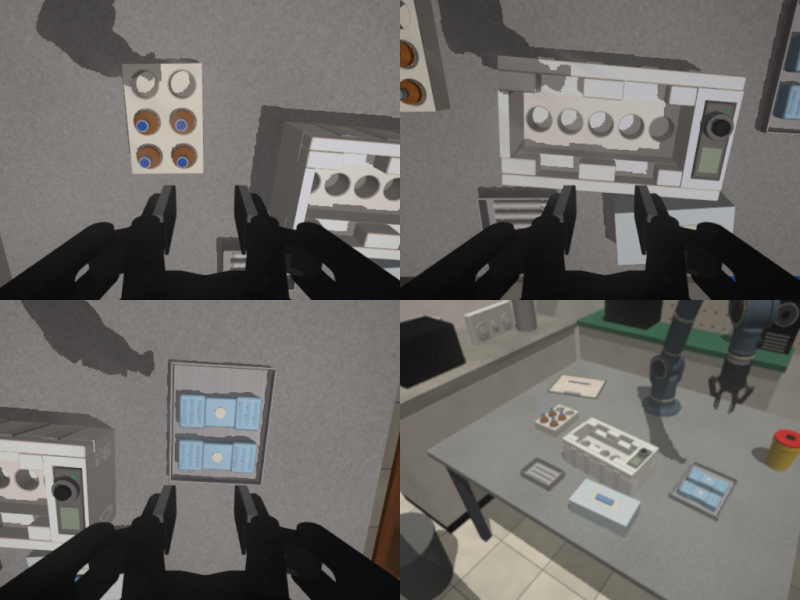

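The final views show four vials upright in the rack at (140–183, 121–160) and all five wells empty. Both bricks lie flat side by side in the tray at (219,412) and (217,457), and the dish and gloves are untouched. Handing in.

```bash
python3 -c "
from rig import *
print(sense()['time_s']);print(finish_job())"
```

```text
109.9
the job is handed in; nothing more can be done
None
```

I handed the job in at 109.9 s: the logger's stop button was pressed fully down first, both coolant bricks lie flat side by side in the steel tray, all four vials present (wells 0, 1, 2 and 4) stand fully down in their own rack holes, and the dish and glove carton were left alone.

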